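Clamp the tube block in the shaker cradle

ROBOT

A 6-joint arm with a two-finger parallel gripper is mounted at the origin on a cart in front of the work surface, level with it; the furniture and walls round the work are solid. World frame = base frame: x ahead of the robot, y to its left, z up, the work surface at z = 0. Lengths are in mm, angles in rad, forces in N, time in s.
With the tool pointing down it reaches from about 250 to 800 mm from the base axis. Payload 8.5 kg.
Tool frame: the origin (TCP) lies midway between the tips of the shut fingers; the grasp point (between the pads) lies 19 mm behind it (robot.grip_depth is the distance from the TCP to the grasp point, in mm); z points along the fingers, y is the line along which they close (so a half turn about z gives the same grasp; the last joint's range is limited). The gripper opens to 85 mm and grips with 20 to 120 N. Pads are 22 mm wide; open, the fingers measure 114 mm over their backs; the gripper's body (76 mm by 85 mm) begins 54 mm behind the grasp point. The pads swing forward as they close: fully open they stand 13 mm farther back than shut.
Start: joints at [-1.329, 0.238, -0.013, 1.319, 0, 1.571], TCP at [125.699, -509.685, 231.276] pointing down, gripper open.
Joint ranges: [-2.66, 2.66], [-1.03, 1.9], [-1.14, 1.46], [-1.82, 2.27], [-1.45, 1.34], [-3.14, 3.14]. Speed limits (rad/s): [2.22, 2.22, 2.79, 3.14, 3.14, 3.14].

INTERFACE

Orientations are given as a rotation vector (axis times angle).
In Python, from workcell import robot gives the robot as it stands.
- The arm moves only by the tool carry_out, never from a script. Its argument "motion" is a list that holds one entry, the list of rows, each a list of 7 numbers: the turn, a rotation vector about the tool's x, y, z in degrees, then the shift along the tool's x, y, z in cm, then the gripper command: -1 is shut, 1 is fully open, values between are in proportion. A call has 1 to 10 rows; each row is the pose to reach, as a shift and turn from the pose commanded when the call began, along the tool's axes at that moment; what a row does not reach only later rows make up. A row lasts 1/8 s, in which the tool goes at most 62.5 mm and 10.7 degrees, less where a joint would pass 70% of its speed; a pose out of reach is approached as far as the arm can. A call with a gripper value outside its range is refused whole. The fingers move at their own pace and stop on an object; "newtons" is the grip in N (left out, the last holds). Time passes only in rows, so rows that repeat a pose let the fingers close. It gives the time, the measured TCP pose, the force, the opening and the grip force at its end, in the units of the state.
- robot.read_state(): the state, without advancing time (a new reading comes with each control period).
- robot.camera(name): name is "side" or "top" or "wrist"; returns a dict with "pixels" (384x512x3 uint8, red, green, blue), "vfov" (degrees; the focal length in pixels is half the picture's height over the tangent of half this angle, whatever the lens; pixels are square), "cx", "cy" (the principal point, pixels), "rvec" (rotation vector, rad) and "tvec" (3), from world to camera coordinates, as OpenCV has them. Camera axes: x right, y down, z forward; pixel columns grow to the right and rows downward; lengths in mm; the calibration is good to about 2 mm. A picture is of the moment at which its call begins. There is no depth.
- robot.finish_job(): hands the job in; it is judged then, once.
The state is a dict: "time": time; "joints": joint angles; "joint_vel": joint speeds; "joint_torque": joint torques, N m; "tcp_pos": TCP position; "eef_rot": TCP orientation; "wrist_force": force on the tool from outside, world axes, zero at the start; "torque": the same for the moment, N m; "width": opening from 0.0 (shut) to 1.0 (fully open); "grip_force": force on a finger pad.
Only numpy, scipy, OpenCV 4.12 (cv2) and the standard library are available. Lean on these libraries where they do the work, as an engineer would, in place of code of your own. Each camera call takes 0.05 s, during which the arm holds its last target. There are 200 camera calls.

TASK

Slide the aluminium tube block along the cradle until it presses the sprung foot of the stop screw clearly in; where the screw is set is not known, so feel for it, and keep the push under 20 N so that the foot is not rammed solid. Then tip the spring-hinged flap past its snap point so that it snaps shut over the block, pushing it with no more than 15 N, and leave the block still pressed against the foot under the shut flap. Do not disturb the dropper bottle, the sample cup or the flat slide box beside it.

Things in the scene. Friction and masses are not known exactly. Their poses are not given: they have to be found in the camera images.
- cradle: grey cradle screwed to the bench, base plate 200 x 90 x 8 mm. Origin: centre of its underside. +x: the direction in which the block is pushed home. Guide walls (tops 20 mm above the bench) form a channel 47 mm wide (inside) from x = -85 to +40 mm, open above and at the -x end. Steel ears (59 mm high, y = +-40 mm) at x = +64 mm carry the flap hinge: along y, 50 mm above the bench.
- end_stop: dark steel bracket at the channel's far end, 12 x 40 x 38 mm, origin: centre of its underside, axes as the cradle's. Its stop screw points to -x, 32 mm above the bench, with a rubber foot of 18 mm diameter. The screw's setting is not measured: the untouched foot's face lies anywhere 38 to 56 mm in front (-x) of this origin. The foot springs back at 2.2 N per mm and is solid after 5 mm (11 N).
- block_center (a point): centre of the loose aluminium tube block, 66 (along cradle x) x 44 x 36 mm high, 0.35 to 0.48 kg, eight holes in its top. It stands upright in the channel (this point 26 mm above the bench), 15 mm or more short of the foot. Sliding it takes 1.5 to 3.5 N; when let go, the foot pushes it back 1 to 4 mm until friction holds it, still pressed. Push on its -x end face.
- block: the same block; origin at the centre of its underside, z up, x along its length (the cradle's +x).
- flap (a joint): angle (rad) of the steel flap: 0 open (25 degrees past upright, leaning to the cradle's +x), 2.0 shut (level, 4 mm above the block). Over-centre spring: 0.6 N m at either stop, none near 1.0, then it snaps over by itself. Frame 64 mm wide; a lip 109 mm from the hinge reaches 18 mm down and, shut, stands at cradle x = -47 to -43 mm in front of the block's -x end: a block further out blocks it.
- flap_tab (a point): end of the thumb tab (30 mm wide, 4 mm thick) in the middle of the flap's free edge, 129 mm from the hinge axis. With the flap open it is the highest point, about 0.16 m above the bench, leaning out to the cradle's +x; a push on its back towards the cradle's -x tips the flap (it rises to 0.18 m on the way). Nearer the hinge more force is needed.
- dropper: white dropper bottle, 36 mm diameter, 78 mm high, standing loose beyond the cradle; origin at the centre of its underside. Bystander.
- cup: small sample cup, 44 mm diameter, 50 mm high, standing loose beyond the cradle; origin at the centre of its underside. Bystander.
- slips: flat slide box, 78 x 32 x 10 mm, lying loose on the robot's side of the cradle; origin at the centre of its underside. Bystander.
Not all that is in view belongs to the job. What is shaped like the block but pink is not meant.

How it is judged (in metres and radians):
On the way, in this order (a step that is already met when the one before it is completed fails the run):
1. with the flap still open, the block presses the sprung foot in with more than 4 N (contact force between block and end_stop above 4 N and value of joint flap below 0.3 rad), for 0.2 s.
2. the flap has snapped shut (value of joint flap above 1.94 rad), for 0.2 s.
At the end, for the whole second after the job is handed in: the flap is shut (within 0.06 rad of its stop), the block stands upright and at rest in the channel under it, still pressed against the sprung foot (more than 0.5 N) (value of joint flap above 1.94 rad and contact force between block and end_stop above 0.5 N and x of block_center in the frame of cradle above -0.007 m and angle between block's own z axis and vertical below 0.06 rad and linear speed of block below 0.01 m/s); the robot touches nothing.
It fails at once if the block is pushed with more than 20 N (contact force between block and the fingers above 20 N or contact force between block and the arm above 20 N).
It fails at once if the foot is rammed solid (more than 15 N between block and stop) (contact force between block and end_stop above 15 N).
It fails at once if the flap is pushed with more than 15 N (contact force between flap and the fingers above 15 N or contact force between flap and the arm above 15 N).
It fails at once if the dropper bottle, the sample cup or the slide box is displaced by more than 15 mm (distance of any of dropper, cup, slips from where it was at the start of the episode above 0.015 m).
It also fails if it takes over 42 s, if anything falls off the work surface, if the arm or the gripper's body presses on something with over 40 N, if the wrist force passes 120 N, or if a joint passes its speed limit or range.

## Working session

There is one attempt and no reset: what is moved stays moved. The work goes in short steps, Python scripts to look and compute and a tool call to move; the robot and the scene stay as the last step left them, time stands still between calls to the robot, and variables do not carry over. Pictures are saved under pics/ and viewed, at most 10 in all, crops included, and the job is handed in when it is done.

Besides the shell and the picture viewer there is one more tool, called after "Call:" by a JSON object that holds its "method" and its "body", one argument or row to a line. carry_out: Moves the arm, as the interface text tells. Its arguments: {"type":"object","properties":{"motion":{"type":"array","items":{"type":"array","items":{"type":"array","items":{"type":"number"}}}},"newtons":{"type":"number"}},"required":["motion"]}

```bash
mkdir -p pics; cat > h.py <<'E'
import numpy as np, cv2
from workcell import robot
def cam(n,f=None):
    c=robot.camera(n)
    if f: cv2.imwrite('pics/'+f,c['pixels'][:,:,::-1])
    return c
def P(c):
    R=cv2.Rodrigues(np.array(c['rvec'],float))[0]; t=np.array(c['tvec'],float)
    f=c['pixels'].shape[0]/2/np.tan(np.radians(c['vfov'])/2)
    return R,t,f
def ray(c,u,v,z):
    R,t,f=P(c); d=R.T@np.array([(u-c['cx'])/f,(v-c['cy'])/f,1]); o=-R.T@t
    return o+d*(z-o[2])/d[2]
def proj(c,p):
    R,t,f=P(c); q=R@np.array(p,float)+t
    return np.round([q[0]/q[2]*f+c['cx'],q[1]/q[2]*f+c['cy']],1)
E
python3 - <<'E'
from h import *
for n in('top','side'):
    c=cam(n); R,t,f=P(c); print(n,c['vfov'],(-R.T@t).round(),R[2].round(2),c['cx'],c['cy'])
    if n=='top':a=c['pixels']
    else: b=c['pixels']
cv2.imwrite('pics/a.png',cv2.resize(a,(800,600))[:,:,::-1]);cv2.imwrite('pics/b.png',cv2.resize(b,(800,600))[:,:,::-1])
np.savez('x.npz',a=a,b=b)
s=robot.read_state();print(s)
E
```

```text
top 46.26111833190339 [ 333.  128. 1169.] [ 0.18  0.   -0.98] 252.60776692552906 190.10095020691998
side 49.99024574903812 [299. 841. 705.] [ 0.24 -0.75 -0.61] 260.3970031574667 188.76511083288224
{'time': 0.1, 'joints': array([-1.32901743e+00,  2.38717645e-01, -1.41749900e-02,  1.31922690e+00,
        1.64256515e-05,  1.57079561e+00]), 'joint_vel': array([ 0.00052141, -0.00237894,  0.00516257, -0.00016604, -0.00186721,
        0.00019796]), 'joint_torque': array([-4.00572817e-04, -5.39721215e+01,  3.47000921e+01,  1.33897777e-02,
       -1.77490364e-05,  1.53657362e-05]), 'tcp_pos': array([ 125.6126105 , -509.35084159,  230.7416159 ]), 'eef_rot': array([-3.11735850e+00, -3.78703483e-01,  2.24947529e-04]), 'wrist_force': array([-1.27963684, -0.44517503, -1.26334133]), 'torque': array([ 0.02425071, -0.04953032,  0.04760258]), 'grip_force': 0.0, 'width': 1.0009352329523673}
```

View pics/a.png

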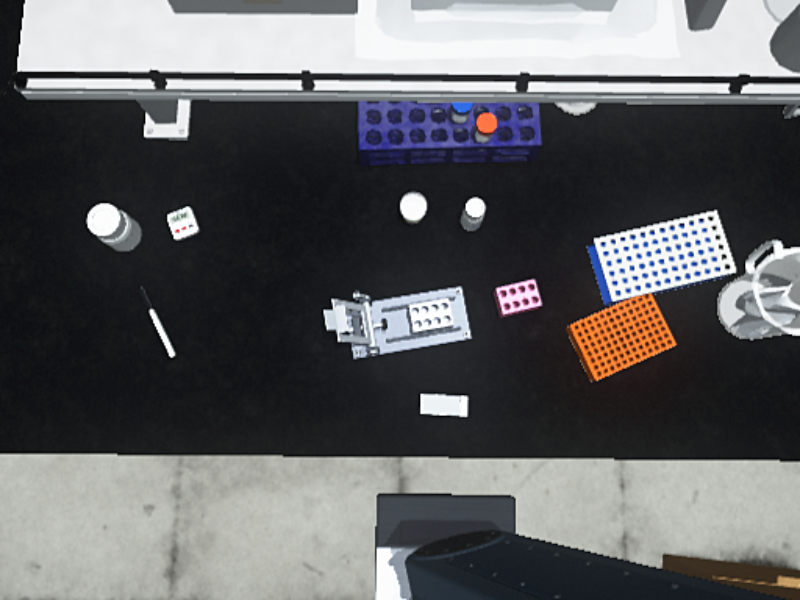

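View pics/b.png

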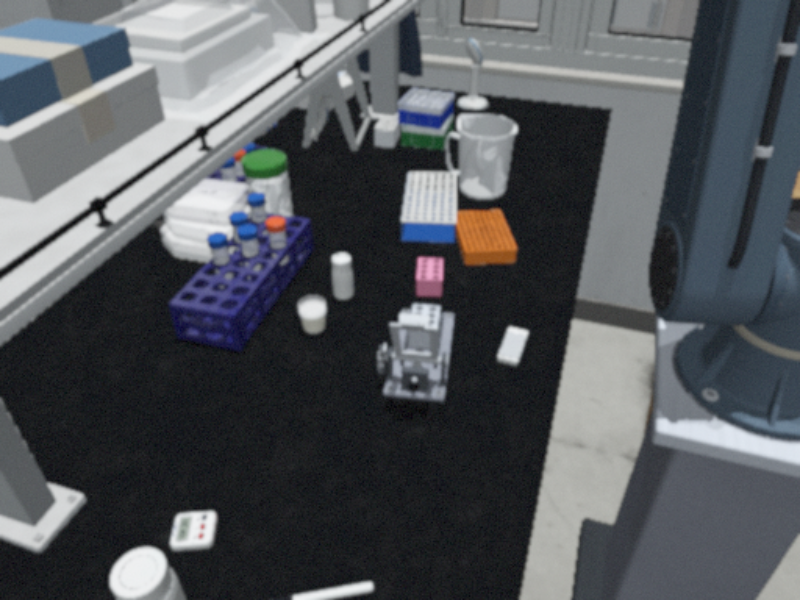

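The top view shows the cradle at about (410,322), with its flap end to the left (tab at (332,320)), so cradle +x is roughly world +y. Two things are block-shaped: the silver one with eight holes in the channel at (432,316), and a pink one at (518,297). The silver one fits the description because it is aluminium and stands in the cradle. The cup is at (413,207), the dropper at (473,213) and the slide box at (444,405). Next I confirm this in an enlarged crop.

```bash
python3 - <<'E'
from h import *
a=np.load('x.npz')['a']
x0,y0=195,170
cv2.imwrite('pics/c.png',cv2.resize(a[y0:y0+100,x0:x0+130],None,fx=6,fy=6,interpolation=cv2.INTER_CUBIC)[:,:,::-1])
c=cam('top')
g=a.max(2)
m=((g>60)*255).astype(np.uint8)
for k in cv2.findContours(m,cv2.RETR_EXTERNAL,cv2.CHAIN_APPROX_SIMPLE)[0]:
    if cv2.contourArea(k)>80:
        r=cv2.minAreaRect(k)
        if 100<r[0][1]<275 and 190<r[0][0]<340: print(np.round(r[0],1),np.round(r[1],1),ray(c,*r[0],8).round()); print(cv2.approxPolyDP(k,3,True)[:,0].tolist())
E
```

```text
[284.  258.7] [30.7 13.5] [374.  49.   8.]
[[269, 252], [269, 264], [299, 265], [299, 253]]
[253.4 203.2] [42.6 91.2] [516. 128.   8.]
[[301, 216], [295, 183], [237, 195], [236, 189], [227, 186], [229, 194], [212, 191], [213, 197], [207, 198], [209, 211], [214, 211], [216, 218], [225, 219], [226, 229]]
[331.  190.1] [19.5 28.7] [553. -75.   8.]
[[341, 178], [317, 184], [320, 202], [346, 195]]
[302.5 136.7] [13.3 21.8] [699.  -2.   8.]
[[305, 126], [299, 128], [295, 138], [299, 147], [306, 145], [310, 135]]
[264.5 132.5] [19. 17.] [709. 100.   8.]
[[261, 123], [256, 135], [261, 142], [267, 142], [273, 130], [268, 123]]
```

View pics/c.png

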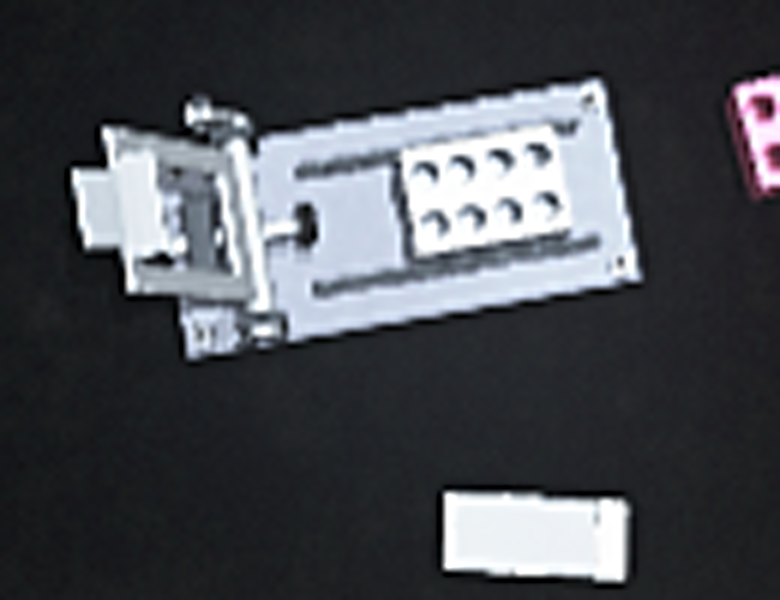

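The crop confirms it. The silver block with eight holes, corners near (400,148), (413,256), (568,228) and (553,128), stands in the grey channel. The foot's face is at (318,225), the tab end at (78,210), and the pink block lies outside the cradle. Now I turn these into poses.

```bash
python3 - <<'E'
from h import *
c=cam('top')
W=lambda x,y,z: ray(c,195+x/6-.4,170+y/6-.4,z)
A,B,C=W(605,80,8),W(638,278,8),W(188,358,8)
print('plate',np.linalg.norm(A-B),np.linalg.norm(B-C),A,B,C)
ex=(C-B)/np.linalg.norm(C-B); print('yaw',np.degrees(np.arctan2(ex[1],ex[0])), 'AB yaw',np.degrees(np.arctan2(*(B-A)[:2]))-0)
o=(A+C)/2; ey=np.array([-ex[1],ex[0],0]); print('cradle',o)
def L(p): d=p-o; return np.round([d@ex,d@ey,p[2]],1)
bl=[W(*q,44) for q in((400,148),(413,256),(568,228),(553,128))]
for p in bl: print('bl',L(p))
print('blc',L(sum(bl)/4),'foot',L(W(318,225,32)),'hinge',L(W(240,135,55)),L(W(265,320,55)),'tab',L(W(72,170,163)),L(W(85,248,163)))
for n,q in(('tip',(-117,0,26)),('tabp',(64+54.5,0,167)),('home',(0,0,0))): print(n,(o*[1,1,0]+q[0]*ex+q[1]*ey+[0,0,q[2]]).round(1))
print(ex,ey)
E
```

```text
plate 88.47408285935957 197.6545241188982 [571.39539035  17.94933542   8.        ] [483.95710571   4.45082748   8.        ] [447.62255369 198.7369856    8.        ]
yaw 100.59284417450627 AB yaw -98.7759025252585
cradle [509.50897202 108.34316051   8.        ]
bl [ -4.4 -24.   44. ]
bl [-1.5 22.4 44. ]
bl [-67.9  22.1  44. ]
bl [-69.8 -21.1  44. ]
blc [-35.9  -0.1  44. ] foot [35.4  0.6 32. ] hinge [ 61.3 -39.3  55. ] [64.2 39.4 55. ] tab [125.2 -16.9 163. ] [125.1  13.3 163. ]
tip [531.   -6.7  26. ]
tabp [487.7 224.8 167. ]
home [509.5 108.3   0. ]
[-0.18382859  0.98295832  0.        ] [-0.98295832 -0.18382859  0.        ]
```

```bash
cat >> h.py <<'E'
from scipy.spatial.transform import Rotation as Ro
O=np.array([509.5,108.3,0]); YAW=100
EX=np.array([np.cos(np.radians(YAW)),np.sin(np.radians(YAW)),0]); EY=np.array([-EX[1],EX[0],0])
def w(x,y,z): return O+x*EX+y*EY+np.array([0,0,z])
def loc(p): d=np.array(p)-O; return np.round([d@EX,d@EY,p[2]],1)
def rel(p0,rv0,p1):
    R0=Ro.from_rotvec(rv0); R1=Ro.from_matrix(np.array([EX,-np.cross([0,0,1],EX),[0,0,-1]]).T)
    return (R0.inv()*R1).as_rotvec(degrees=True).round(2), (R0.inv().apply(np.array(p1)-p0)/10).round(2)
def st():
    s=robot.read_state(); print(s['time'],loc(s['tcp_pos']),'F',np.round([s['wrist_force']@EX,s['wrist_force']@EY,s['wrist_force'][2]],2),s['width'].round(2) if hasattr(s['width'],'round') else s['width'],s['joints'].round(2))
    return s
E
python3 - <<'E'
from h import *
s=st()
print(rel([125.699,-509.685,231.276],s['eef_rot'],w(-100,0,200)), w(-100,0,200))
E
```

```text
0.2 [-541.7  485.3  230.9] F [-0.03 -0.14 -0.52] 1.002126031629771 [-1.33  0.24 -0.01  1.32  0.    1.57]
(array([-4.000e-02, -4.000e-02, -8.614e+01]), array([ 51.39, -40.83,   3.17])) [526.86481777   9.8192247  200.        ]
```

Call:
{"method": "carry_out", "body": {
  "motion": [
    [[0,0,-8,4.6,-3.7,0.3,-1],[0,0,-16,9.3,-7.4,0.6,-1],[0,0,-24,13.9,-11,0.9,-1],[0,0,-32,18.5,-14.7,1.1,-1],[0,0,-40,23.1,-18.4,1.4,-1],[0,0,-48,27.8,-22,1.7,-1],[0,0,-56,32.4,-25.7,2,-1],[0,0,-64,37,-29.4,2.3,-1],[0,0,-72,41.6,-33,2.6,-1],[0,0,-80,46.3,-36.7,2.9,-1]]
  ]
}}

```text
time: 1.45
tcp_pos: [488.3, -40.7, 202.3]
eef_rot: [2.14, 2.3, 0.0]
wrist_force: [1.0, -0.3, 0.1]
width: 0.004
grip_force: 0.0
```

```bash
python3 - <<'E'
from h import *
s=st()
print(rel(s['tcp_pos'],s['eef_rot'],w(-100,0,200)))
E
```

```text
1.45 [-143.1   46.8  202.3] F [-0.44 -0.96  0.11] 0.004075133339757754 [-0.08  0.19 -0.15  1.23 -0.    1.42]
(array([ 0.02,  0.01, -5.87]), array([4.76, 4.21, 0.23]))
```

Call:
{"method": "carry_out", "body": {
  "motion": [
    [[0,0,-6,4.8,4.2,0,-1],[0,0,-6,4.8,4.2,3,-1],[0,0,-6,4.8,4.2,8,-1],[0,0,-6,4.8,4.2,13,-1],[0,0,-6,4.8,4.2,16,-1],[0,0,-6,4.8,4.2,17.4,-1],[0,0,-6,4.8,4.2,17.4,-1]]
  ]
}}

```text
time: 2.33
tcp_pos: [525.7, 8.2, 28.0]
eef_rot: [-2.022, -2.403, 0.001]
wrist_force: [0.8, -0.7, 0.5]
width: 0.004
grip_force: 0.0
```

```bash
python3 - <<'E'
from h import *
s=st()
c=cam('wrist','w.png')
c=cam('side'); q=proj(c,w(-60,0,30)).astype(int);a=c['pixels'][max(0,q[1]-65):q[1]+65,q[0]-80:q[0]+80]
cv2.imwrite('pics/s1.png',cv2.resize(a,None,fx=5,fy=5,interpolation=2)[:,:,::-1])
st()
E
```

```text
2.325 [-101.4    1.4   28. ] F [-0.77 -0.64  0.49] 0.003914315099591221 [ 0.02  0.39 -0.35  0.83  0.    1.41]
2.425 [-101.6    0.3   29.4] F [ 0.21  0.19 -0.51] 0.006730268816385534 [ 0.02  0.39 -0.35  0.83  0.    1.41]
```

View pics/w.png

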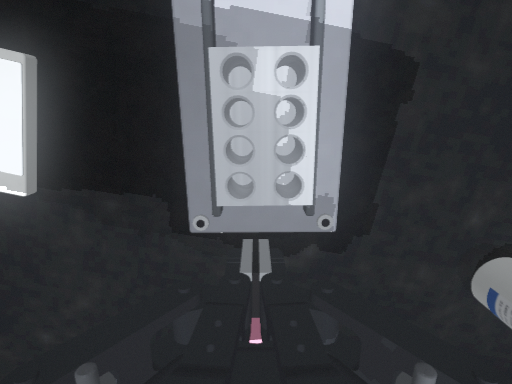

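The wrist view shows the block at (264,126) squarely in the channel, with the shut fingertips at (257,255) in line with its near end face. Next I push slowly and read the force.

Call:
{"method": "carry_out", "body": {
  "motion": [
    [[0,0,0,1.0,0,0,-1],[0,0,0,1.6,0,0,-1],[0,0,0,2.0,0,0,-1],[0,0,0,2.3,0,0,-1],[0,0,0,2.6,0,0,-1],[0,0,0,2.9,0,0,-1],[0,0,0,3.2,0,0,-1],[0,0,0,3.5,0,0,-1],[0,0,0,3.8,0,0,-1],[0,0,0,4.1,0,0,-1]]
  ]
}}

```text
time: 3.68
tcp_pos: [519.0, 48.8, 28.3]
eef_rot: [2.022, 2.404, 0.0]
wrist_force: [0.7, -4.1, 3.6]
width: 0.003
grip_force: 2.1
```

```bash
python3 - <<'E'
from h import *
st()
for n in('top',):
    c=cam(n);q=proj(c,w(0,0,44)).astype(int);a=c['pixels'][q[1]-40:q[1]+40,q[0]-55:q[0]+55];print(q)
cv2.imwrite('pics/t2.png',cv2.resize(a,None,fx=7,fy=7,interpolation=2)[:,:,::-1])
st()
E
```

```text
3.675 [-60.2   1.   28.3] F [-4.16 -0.01  3.63] 0.002669776073912892 [ 0.09  0.38 -0.37  0.82  0.    1.49]
[261 203]
3.725 [-59.9   1.   28.3] F [-1.35 -1.22  2.  ] 0.00016246178137040637 [ 0.09  0.38 -0.37  0.82  0.    1.49]
```

View pics/t2.png

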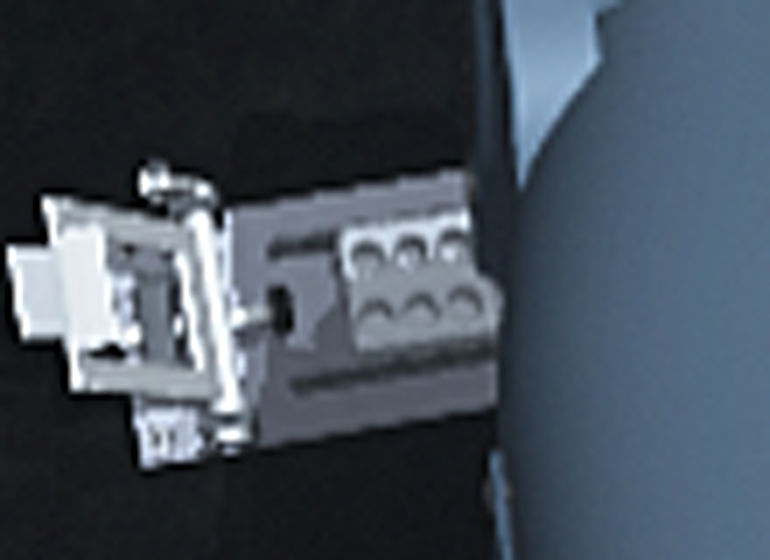

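The block has moved: its front edge is at about (347,290) and the foot's face at (295,308) in this crop. I measure the remaining gap.

```bash
python3 - <<'E'
from h import *
c=cam('top')
W=lambda x,y,z: loc(ray(c,206+x/7-.4,163+y/7-.4,z))
print(W(337,232,44),W(355,348,44),W(295,308,32)); st()
E
```

```text
[ 15.4 -23.4  44. ] [16.  19.5 44. ] [34.8 -0.3 32. ]
3.775 [-59.9   1.   28.3] F [-1.31  0.6   0.72] -0.0038734629022033513 [ 0.09  0.38 -0.37  0.82  0.    1.49]
```

Call:
{"method": "carry_out", "body": {
  "motion": [
    [[0,0,0,0.3,0,0,-1],[0,0,0,0.6,0,0,-1],[0,0,0,0.9,0,0,-1],[0,0,0,1.1,0,0,-1],[0,0,0,1.3,0,0,-1],[0,0,0,1.4,0,0,-1],[0,0,0,1.5,0,0,-1]]
  ]
}}

```text
time: 4.65
tcp_pos: [516.4, 63.5, 28.3]
eef_rot: [-2.022, -2.404, 0.0]
wrist_force: [0.1, -3.5, 0.8]
width: -0.0
grip_force: 1.5
```

Call:
{"method": "carry_out", "body": {
  "motion": [
    [[0,0,0,0.1,0,0,-1],[0,0,0,0.2,0,0,-1]]
  ]
}}

```text
time: 4.9
tcp_pos: [516.0, 65.4, 28.3]
eef_rot: [-2.022, -2.404, -0.0]
wrist_force: [-0.4, -2.6, 0.2]
width: -0.002
grip_force: 1.4
```

Call:
{"method": "carry_out", "body": {
  "motion": [
    [[0,0,0,0.1,0,0,-1],[0,0,0,0.15,0,0,-1]]
  ]
}}

```text
time: 5.15
tcp_pos: [515.8, 67.0, 28.3]
eef_rot: [-2.022, -2.404, -0.0]
wrist_force: [0.2, -2.2, 0.5]
width: 0.002
grip_force: 1.3
```

Call:
{"method": "carry_out", "body": {
  "motion": [
    [[0,0,0,0.1,0,0,-1],[0,0,0,0.1,0,0,-1]]
  ]
}}

```text
time: 5.4
tcp_pos: [515.6, 68.0, 28.3]
eef_rot: [-2.022, -2.404, -0.0]
wrist_force: [0.0, -2.5, 0.1]
width: 0.001
grip_force: 0.9
```

Call:
{"method": "carry_out", "body": {
  "motion": [
    [[0,0,0,0.1,0,0,-1],[0,0,0,0.1,0,0,-1]]
  ]
}}

```text
time: 5.65
tcp_pos: [515.5, 68.9, 28.3]
eef_rot: [-2.022, -2.404, -0.0]
wrist_force: [0.8, -1.1, 0.2]
width: -0.001
grip_force: 0.9
```

Call:
{"method": "carry_out", "body": {
  "motion": [
    [[0,0,0,0.1,0,0,-1],[0,0,0,0.1,0,0,-1]]
  ]
}}

```text
time: 5.9
tcp_pos: [515.3, 69.8, 28.3]
eef_rot: [-2.022, -2.404, 0.0]
wrist_force: [-0.2, -2.8, 0.0]
width: -0.001
grip_force: 1.3
```

Call:
{"method": "carry_out", "body": {
  "motion": [
    [[0,0,0,0.1,0,0,-1],[0,0,0,0.1,0,0,-1]]
  ]
}}

```text
time: 6.15
tcp_pos: [515.2, 70.6, 28.3]
eef_rot: [2.022, 2.404, -0.0]
wrist_force: [1.6, -4.5, -0.8]
width: -0.001
grip_force: 2.3
```

Call:
{"method": "carry_out", "body": {
  "motion": [
    [[0,0,0,0.1,0,0,-1],[0,0,0,0.1,0,0,-1]]
  ]
}}

```text
time: 6.4
tcp_pos: [515.1, 71.5, 28.3]
eef_rot: [2.022, 2.403, -0.001]
wrist_force: [1.5, -5.5, -1.4]
width: 0.0
grip_force: 2.9
```

Call:
{"method": "carry_out", "body": {
  "motion": [
    [[0,0,0,0.1,0,0,-1],[0,0,0,0.1,0,0,-1]]
  ]
}}

```text
time: 6.65
tcp_pos: [515.0, 72.1, 28.3]
eef_rot: [2.022, 2.403, -0.001]
wrist_force: [2.4, -6.2, -1.2]
width: -0.006
grip_force: 3.6
```

Call:
{"method": "carry_out", "body": {
  "motion": [
    [[0,0,0,0.1,0,0,-1],[0,0,0,0.1,0,0,-1]]
  ]
}}

```text
time: 6.9
tcp_pos: [514.9, 72.9, 28.3]
eef_rot: [2.022, 2.402, -0.002]
wrist_force: [2.0, -8.8, -1.2]
width: -0.002
grip_force: 4.4
```

Call:
{"method": "carry_out", "body": {
  "motion": [
    [[0,0,0,0.1,0,0,-1],[0,0,0,0.1,0,0,-1]]
  ]
}}

```text
time: 7.15
tcp_pos: [514.8, 73.6, 28.4]
eef_rot: [2.022, 2.402, -0.002]
wrist_force: [2.5, -9.9, -0.7]
width: -0.006
grip_force: 5.2
```

```bash
python3 - <<'E'
from h import *
st();cam('wrist');st()
E
```

```text
7.15 [-35.1   0.8  28.4] F [-10.21  -0.75  -0.7 ] -0.006277761538999446 [ 0.14  0.38 -0.37  0.82 -0.    1.54]
7.2 [-35.2   0.8  28.4] F [-10.48   0.    -0.61] 0.001981742154440648 [ 0.14  0.38 -0.37  0.82 -0.    1.54]
```

Call:
{"method": "carry_out", "body": {
  "motion": [
    [[0,0,0,0,0,0,-1],[0,0,0,0,0,0,-1],[0,0,0,0,0,0,-1],[0,0,0,-0.1,0,0,-1],[0,0,0,-0.2,0,0,-1],[0,0,0,-0.3,0,0,-1],[0,0,0,-0.4,0,0,-1],[0,0,0,-0.6,0,0,-1],[0,0,0,-1,0,0,-1],[0,0,0,-3,0,0,-1]]
  ]
}}

```text
time: 8.45
tcp_pos: [519.5, 45.6, 28.4]
eef_rot: [-2.02, -2.405, -0.001]
wrist_force: [0.2, 0.7, 0.4]
width: 0.002
grip_force: 0.0
```

Call:
{"method": "carry_out", "body": {
  "motion": [
    [[0,0,0,0,0,-5,-1],[0,0,0,0,0,-10,-1],[0,0,0,0,0,-15,-1],[0,0,0,0,0,-20,-1],[0,0,0,0,0,-20,-1]]
  ]
}}

```text
time: 9.07
tcp_pos: [521.4, 45.4, 232.3]
eef_rot: [2.019, 2.401, 0.008]
wrist_force: [0.3, -0.1, -0.4]
width: 0.0
grip_force: 0.0
```

```bash
python3 - <<'E'
from h import *
s=st()
c=cam('wrist','w2.png')
r=s['tcp_pos']
for p in [(150,60,230),(150,0,230),(140,0,155)]: print(p,rel(r,s['eef_rot'],w(*p)), w(*p).round())
E
```

```text
9.075 [-64.   -0.8 232.3] F [-0.17 -0.3  -0.38] 4.028928747678096e-05 [ 0.09  0.23 -0.02  1.31  0.    1.49]
(150, 60, 230) (array([ 0.39,  0.  , -0.14]), array([21.39, -6.14,  0.19])) [424. 246. 230.]
(150, 0, 230) (array([ 0.39,  0.  , -0.14]), array([21.4 , -0.14,  0.23])) [483. 256. 230.]
(140, 0, 155) (array([ 0.39,  0.  , -0.14]), array([20.4 , -0.19,  7.73])) [485. 246. 155.]
```

View pics/w2.png

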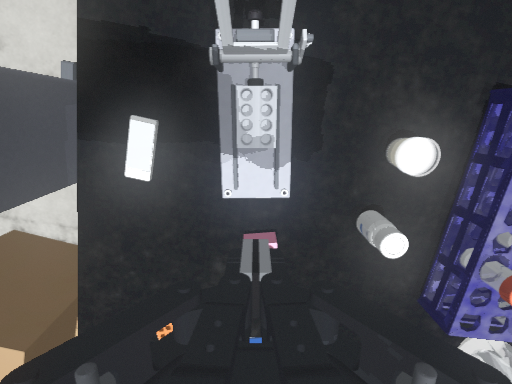

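The wrist view shows the block at (257,115) touching the foot at (255,75), with the bystanders undisturbed. Next I go over the open flap and come down behind its tab.

Call:
{"method": "carry_out", "body": {
  "motion": [
    [[0,0,0,5,0,0,-1],[0,0,0,10,0,0,-1],[0,0,0,15,0,0,-1],[0,0,0,20,0,0,-1],[0,0,0,22,0,0,-1],[0,0,0,22,0,3,-1],[0,0,0,22,0,6,-1],[0,0,0,22,0,7.8,-1],[0,0,0,22,0,7.8,-1]]
  ]
}}

```text
time: 10.25
tcp_pos: [480.8, 260.7, 148.4]
eef_rot: [-2.022, -2.402, 0.006]
wrist_force: [-0.4, -0.8, -0.1]
width: 0.001
grip_force: 0.0
```

```bash
python3 - <<'E'
from h import *
s=st()
c=cam('side'); q=proj(c,w(90,0,120)).astype(int);a=c['pixels'][max(0,q[1]-60):q[1]+60,q[0]-80:q[0]+80]
cv2.imwrite('pics/s3.png',cv2.resize(a,None,fx=5,fy=5,interpolation=2)[:,:,::-1])
E
```

```text
10.25 [155.1   1.8 148.4] F [-0.75  0.55 -0.14] 0.0013819566973343556 [ 0.5   0.32 -0.12  1.14  0.    1.9 ]
```

View pics/s3.png

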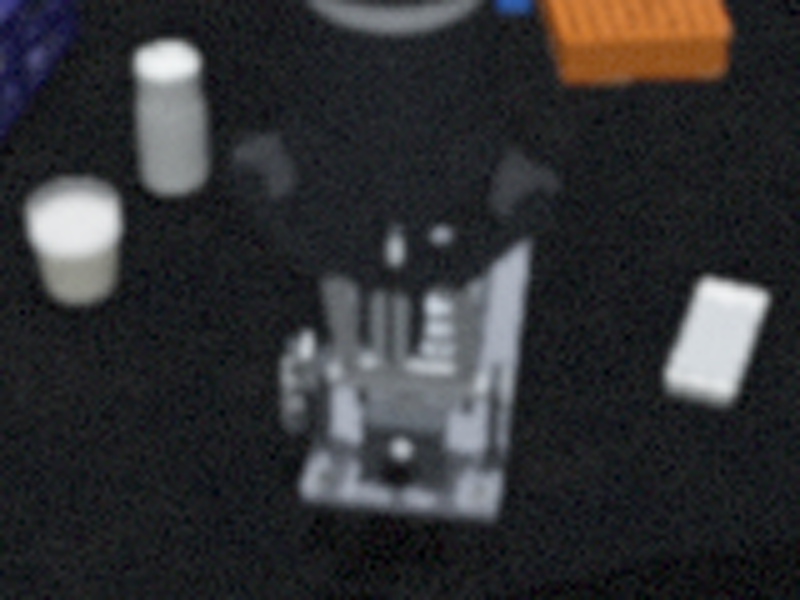

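Call:
{"method": "carry_out", "body": {
  "motion": [
    [[0,0,0,-0.6,0,-0.2,-1],[0,0,0,-1.1,0,-0.4,-1],[0,0,0,-1.4,0,-0.4,-1],[0,0,0,-1.7,0,-0.4,-1],[0,0,0,-2.0,0,-0.4,-1],[0,0,0,-2.3,0,-0.4,-1],[0,0,0,-2.6,0,-0.4,-1],[0,0,0,-2.8,0,-0.4,-1]]
  ]
}}

```text
time: 11.3
tcp_pos: [487.3, 235.9, 155.3]
eef_rot: [-2.02, -2.404, -0.006]
wrist_force: [-1.0, 7.3, 5.3]
width: -0.002
grip_force: 3.7
```

```bash
python3 -c "
from h import *
st();cam('wrist','w4.png');st()"
```

```text
11.3 [129.5  -0.3 155.3] F [ 7.37 -0.24  5.31] -0.002004027409331152 [ 0.45  0.3  -0.13  1.14  0.    1.85]
11.35 [129.3  -0.3 155.3] F [6.76 0.13 4.91] -0.0008458216102080098 [ 0.45  0.3  -0.13  1.14  0.    1.85]
```

Call:
{"method": "carry_out", "body": {
  "motion": [
    [[0,0,0,-0.4,0,-0.2,-1],[0,0,0,-0.8,0,-0.4,-1],[0,0,0,-1.2,0,-0.6,-1]]
  ]
}}

```text
time: 11.72
tcp_pos: [489.3, 223.2, 160.6]
eef_rot: [-2.021, -2.404, -0.003]
wrist_force: [1.7, 4.2, -0.7]
width: 0.002
grip_force: 2.0
```

Call:
{"method": "carry_out", "body": {
  "motion": [
    [[0,0,0,-0.4,0,-0.15,-1],[0,0,0,-0.8,0,-0.3,-1],[0,0,0,-1.2,0,-0.4,-1],[0,0,0,-1.6,0,-0.5,-1]]
  ]
}}

```text
time: 12.22
tcp_pos: [491.5, 206.4, 165.3]
eef_rot: [-2.022, -2.404, 0.0]
wrist_force: [0.4, 4.6, -2.0]
width: -0.002
grip_force: 1.7
```

Call:
{"method": "carry_out", "body": {
  "motion": [
    [[0,0,0,-0.5,0,-0.1,-1],[0,0,0,-1.0,0,-0.2,-1],[0,0,0,-1.5,0,-0.2,-1],[0,0,0,-2.0,0,-0.2,-1],[0,0,0,-2.5,0,-0.15,-1],[0,0,0,-3.0,0,-0.1,-1],[0,0,0,-3.5,0,0,-1]]
  ]
}}

```text
time: 13.1
tcp_pos: [497.7, 171.9, 165.4]
eef_rot: [2.022, 2.404, 0.0]
wrist_force: [0.9, 2.2, 1.2]
width: 0.002
grip_force: 1.1
```

Call:
{"method": "carry_out", "body": {
  "motion": [
    [[0,0,0,-0.5,0,0.1,-1],[0,0,0,-1.0,0,0.2,-1],[0,0,0,-1.5,0,0.35,-1],[0,0,0,-2.0,0,0.5,-1]]
  ]
}}

```text
time: 13.6
tcp_pos: [500.9, 152.2, 160.2]
eef_rot: [-2.022, -2.404, 0.0]
wrist_force: [0.2, 1.2, 0.8]
width: -0.002
grip_force: 0.7
```

```bash
python3 -c "
from h import *
st()"
```

```text
13.6 [ 44.7   0.8 160.2] F [ 1.12 -0.37  0.82] -0.0018865311793928496 [ 0.29  0.27 -0.16  1.14 -0.    1.69]
```

Call:
{"method": "carry_out", "body": {
  "motion": [
    [[0,0,0,-0.5,0,0.15,-1],[0,0,0,-1.0,0,0.35,-1],[0,0,0,-1.5,0,0.55,-1],[0,0,0,-2.0,0,0.8,-1],[0,0,0,-2.5,0,1.0,-1],[0,0,0,-3.0,0,1.3,-1]]
  ]
}}

```text
time: 14.35
tcp_pos: [506.1, 122.6, 147.2]
eef_rot: [-2.023, -2.404, 0.0]
wrist_force: [-0.1, 0.9, 0.1]
width: 0.001
grip_force: 0.0
```

Call:
{"method": "carry_out", "body": {
  "motion": [
    [[0,0,0,-0.5,0,0.3,-1],[0,0,0,-1.0,0,0.6,-1],[0,0,0,-1.0,0,0.6,-1],[0,0,0,-1.0,0,0.6,-1]]
  ]
}}

```text
time: 14.85
tcp_pos: [507.8, 113.2, 141.4]
eef_rot: [-2.023, -2.404, -0.0]
wrist_force: [-0.2, -0.0, 0.1]
width: -0.0
grip_force: 0.0
```

```bash
python3 - <<'E'
from h import *
st()
c=cam('side'); q=proj(c,w(30,0,80)).astype(int);a=c['pixels'][max(0,q[1]-60):q[1]+60,q[0]-80:q[0]+80]
cv2.imwrite('pics/s5.png',cv2.resize(a,None,fx=5,fy=5,interpolation=2)[:,:,::-1])
E
```

```text
14.85 [  5.1   0.8 141.4] F [-0.01  0.17  0.08] -0.0004417995497770983 [ 0.22  0.28 -0.2   1.1   0.    1.62]
```

View pics/s5.png

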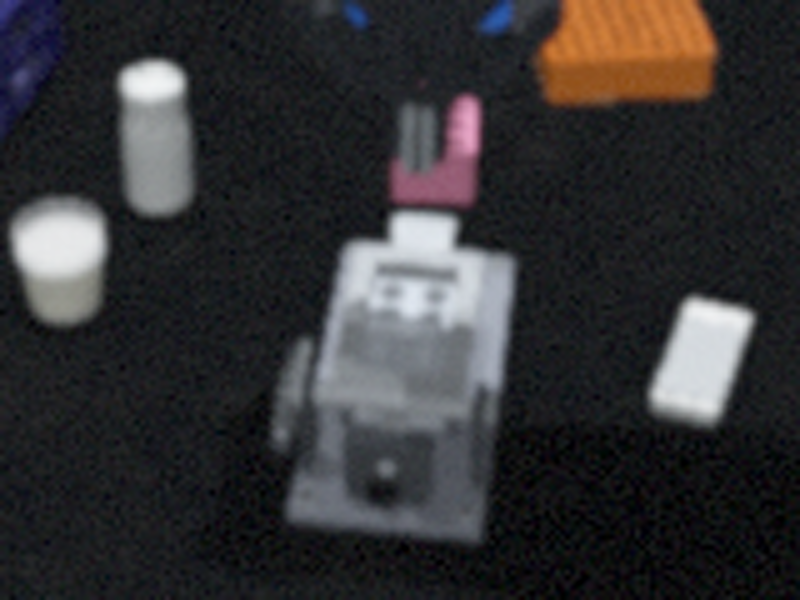

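The flap now lies level and shut over the block (frame at (410,300), tab at (425,230)), and the fingers hang free above it. I retreat and check once more.

Call:
{"method": "carry_out", "body": {
  "motion": [
    [[0,0,0,0,0,-3,-1],[0,0,0,0,0,-6,-1],[0,0,0,-3,0,-9,-1],[0,0,0,-7,0,-10,-1],[0,0,0,-10,0,-10,-1],[0,0,0,-10,0,-10,-1],[0,0,0,-10,0,-10,-1]]
  ]
}}

```text
time: 15.78
tcp_pos: [524.8, 15.1, 241.3]
eef_rot: [-2.022, -2.404, -0.0]
wrist_force: [0.9, -0.1, 0.3]
width: -0.002
grip_force: 0.0
```

```bash
python3 -c "
from h import *
st()
c=cam('wrist');q=proj(c,w(0,0,50)).astype(int);print(q);a=c['pixels'][max(0,q[1]-110):q[1]+90,q[0]-130:q[0]+130]
cv2.imwrite('pics/w6.png',cv2.resize(a,None,fx=3,fy=3,interpolation=2)[:,:,::-1])"
```

```text
15.775 [-94.5   1.1 241.3] F [-0.26 -0.9   0.27] -0.002149728279156978 [0.03 0.24 0.01 1.34 0.   1.43]
[256  94]
```

View pics/w6.png

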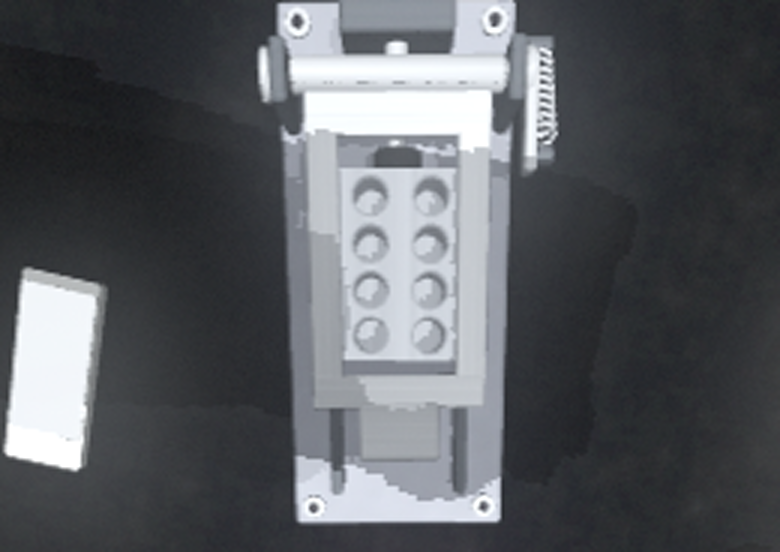

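The flap is shut over the block (block at (398,265)), and the block's front edge lies right against the foot at (398,158). The robot is clear of everything, so I hand in.

```bash
python3 -c "
from h import *
print(robot.finish_job())"
```

```text
the job is handed in; nothing more can be done
None
```

I slid the block home, pressing the foot with about 7 N (push about 10 N), and the flap snapped shut over it with pushes up to about 8.5 N. The last picture shows the block against the foot and the robot clear; I handed in at about 16 s and no verdict came back.

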